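# Pack the roadside puncture kit

### The job

Pack the roadside puncture kit into the open clear case: lay the chrome mini pump in the long bay beside the hinge, the toothed rasp in the short bay next to it, and one good tyre lever in each of the two equal bays on the latch-catch side, everything right way up and flat on the bay's floor, set down rather than dropped. Leave the snapped lever, the spark-plug spanner and the flat file where they lie; they are not part of the kit.

Things in the scene. Friction and masses are not known exactly. Their poses are not given: they have to be found in the camera images.
- lever_a: good black nylon tyre lever, 118 long (x), 20 wide, 12 thick; round thumb end at -x, thinning from 20 mm past the origin to a spoon tip 6 thick with small upturned hook at +x. Origin: middle of underside, z up. Grip across (y) from 0 to 30 mm on the -x side of the origin. 35 g. Starts on the bare counter between case and tray, lying roughly along world y.
- lever_b: good black nylon tyre lever, 118 long (x), 20 wide, 12 thick; round thumb end at -x, thinning from 20 mm past the origin to a spoon tip 6 thick with small upturned hook at +x. Origin: middle of underside, z up. Grip across (y) from 0 to 30 mm on the -x side of the origin. 35 g. Starts in the tray, roughly along the tray's x.
- pump: chrome mini pump, 150 mm long (x): round barrel 23 across between a black square head (30 long, at +x, lock lever on top) and a black square handle (18 long, at -x), both 24 x 24, so it does not roll; 28 tall at the lock lever. Origin: middle of underside, z up; barrel axis 12 mm higher. Grip the barrel across (y) at the middle. 120 g. Starts on the bare counter, roughly along world y.
- rasp: dark all-steel tube rasp, 95 mm long (x): block 56 x 24 x 12 mm with rows of raised teeth on top, its middle 20 mm to the +x side of the origin, then a thin round handle 11 across with a 14 wide end at -x. Origin: middle of the length, on the underside, z up. Grip the block across (y), 10 to 20 mm to the +x side of the origin. 110 g. Starts in the tray, roughly along the tray's x.
- snapped_lever: look-alike to leave: black tyre lever with its tip snapped off, only 78 mm long (x), 20 wide, 12 thick, ragged end at +x, no spoon tip. Origin: middle of underside. On the bare counter, roughly along world y.
- plug_spanner: look-alike to leave: spark-plug box spanner, plain chrome tube 20 mm across, 105 long (x), hexagonal ends 24 across, no black ends, cross holes in its side. Origin: middle of underside. On the bare counter, roughly along world y.
- file: look-alike to leave: flat dark steel hand file without handle, 135 mm long (x), blade 16 wide, 6 thick, narrow tang at -x. Origin: middle of the length, on the underside. In the tray, roughly along the tray's x.
- case: clear fixed case, 155 (x) by 296 mm (y), walls 34 high; hinge at +x, lid folded back flat beyond it. Origin: centre of underside, z up; bay floor z 4. Dividers 3 thick, tops at z 22. Bay centres (x, y), size: long (38, 59), 73 x 172; short (38, -87.5), 73 x 115; levers (-38, 73) and (-38, -73), 73 x 143 each. Left or right of the robot, +x away from it, turned up to 9 degrees.
- tray: shallow fixed aluminium tray, 210 (x) by 300 mm (y), walls 16 high and 3 thick, floor 3 mm above its underside. Origin: centre of underside. On the side of the robot where the case is not. Rasp, one good lever and file lie in it side by side, 80 to 92 mm apart along its y, in any order.
Mind the look-alikes: they are no part of the job. What is shaped like the pump but green is not meant.

How it is judged (in metres and radians):
At the end, for the whole second after the job is handed in: Pump, rasp and the levers (one per bay) lie in their bays, right way up and flat (8 degrees) on the floor (6 mm), origin within 30 mm across and 18 mm along (levers 20 mm) of the bay's centre, released, at rest; snapped lever, spanner and file within 30 mm of their start (x of pump in the frame of case between 0.008 and 0.068 m and y of pump in the frame of case between 0.041 and 0.077 m and x of rasp in the frame of case between 0.008 and 0.068 m and y of rasp in the frame of case between -0.1055 and -0.0695 m and ((x of lever_a in the frame of case between -0.068 and -0.008 m and y of lever_a in the frame of case between 0.053 and 0.093 m and x of lever_b in the frame of case between -0.068 and -0.008 m and y of lever_b in the frame of case between -0.093 and -0.053 m) or (x of lever_a in the frame of case between -0.068 and -0.008 m and y of lever_a in the frame of case between -0.093 and -0.053 m and x of lever_b in the frame of case between -0.068 and -0.008 m and y of lever_b in the frame of case between 0.053 and 0.093 m)) and z of each of lever_a, lever_b, pump, rasp in the frame of case below 0.01 m and angle between each of lever_a, lever_b, pump, rasp's own z axis and vertical below 0.15 rad and linear speed of each of lever_a, lever_b, pump, rasp below 0.02 m/s and angular speed of each of lever_a, lever_b, pump, rasp below 0.2 rad/s and contact force between the fingers and lever_a below 0.05 N and contact force between the fingers and lever_b below 0.05 N and contact force between the fingers and pump below 0.05 N and contact force between the fingers and rasp below 0.05 N and distance of each of snapped_lever, plug_spanner, file from where it was at the start of the episode below 0.03 m); the robot touches nothing.
It fails at once if the snapped lever, the plug spanner or the flat file is carried off or shoved more than 30 mm (distance of any of snapped_lever, plug_spanner, file from where it was at the start of the episode above 0.03 m).
It fails at once if the one good lever is let go in the air, more than about 40 mm above where it comes to rest (height (world z) of lever_a above 0.045 m and contact force between the fingers and lever_a below 0.02 N).
It fails at once if the other good lever is let go in the air, more than about 40 mm above where it comes to rest (height (world z) of lever_b above 0.045 m and contact force between the fingers and lever_b below 0.02 N).
It fails at once if the pump is let go in the air, more than about 40 mm above where it comes to rest (height (world z) of pump above 0.045 m and contact force between the fingers and pump below 0.02 N).
It fails at once if the rasp is let go in the air, more than about 40 mm above where it comes to rest (height (world z) of rasp above 0.045 m and contact force between the fingers and rasp below 0.02 N).
It also fails if it takes over 93 s, if anything falls off the work surface, if the arm or the gripper's body presses on something with over 40 N, if the wrist force passes 120 N, or if a joint passes its speed limit or range.

### The arm

A 6-joint arm with a two-finger parallel gripper is mounted at the origin on the work surface. World frame = base frame: x ahead of the robot, y to its left, z up, the work surface at z = 0. Lengths are in m, angles in degrees, forces in N, time in s.
With the tool pointing down it reaches from about 0.35 to 0.875 m from the base axis. Payload 4.2 kg.
Tool frame: the origin (TCP) lies midway between the tips of the shut fingers; the grasp point (between the pads) lies 19 mm behind it (r.pinch_z is the distance from the TCP to the grasp point, in m); z points along the fingers, y is the line along which they close (so a half turn about z gives the same grasp; the last joint's range is limited). The gripper opens to 87 mm and grips with 3 to 60 N. Pads are 19 mm wide; open, the fingers measure 117 mm over their backs; the gripper's body (75 mm by 190 mm) begins 51 mm behind the grasp point.
Start: joints at [-53.423, 22.042, 0.453, 0, -68.411, -14.817], TCP at [0.232, -0.58, 0.223] pointing down, gripper open.
Joint ranges: [-179.83, 179.83], [-69.29, 118.12], [-61.27, 80.66], [-181.25, 117.63], [-171.15, -9.14], [-177.46, 177.46]. Speed limits (degrees/s): [159.86, 159.86, 180, 180, 180, 180].

### API

Orientations are given as a 3x3 rotation matrix whose columns are the frame's x, y, z axes.
In Python, from station import r, imaging, models gives the robot as it stands. The module is installed in compiled form; this text tells all that it offers.
- The arm moves only by the tool apply_moves, never from a script. Its argument "moves" is a list of rows, each a list of 2 entries, a list of its own where there are three numbers: the shift along the tool's x, y, z in m, then the turn about the tool's z in degrees. A call has 1 to 5 rows; each row shifts and turns the commanded pose from where the row before left it, along the tool's axes as they then stand; what a row does not reach is not made up. A row lasts 1/12 s, in which the tool goes at most 41.7 mm and 7.16 degrees, less where a joint would pass 70% of its speed; a pose out of reach is approached as far as the arm can. A call is refused whole if a number of a shift passes 0.0417 or a number of a turn 7.16, either way. A call with a gripper value outside its range is refused whole. "hand" is the finger opening in m, from 0 to 0.087, set as the call begins (left out, the last holds). The fingers move at their own pace and stop on an object; the grip force is fixed at half the most. Time passes only in rows, so rows that do not move let the fingers close. It gives the time, the measured TCP pose, the force, the opening and the grip force at its end, in the units of the state.
- r.sense(): the state, without advancing time (a new reading comes with each control period).
- imaging.capture(name): name is "scene" or "side" or "wrist"; returns a dict with "frame" (384x512x3 uint8, blue, green, red), "intrinsics" (3x3 intrinsics, pixels), "eye" and "orientation" of the camera in the world. Camera axes: x right, y down, z forward; pixel columns grow to the right and rows downward; lengths in m; the calibration is good to about 2 mm. The wrist camera is an equidistant fisheye: a pixel r from the principal point sees the ray r / f radians off the axis. A picture is of the moment at which its call begins. There is no depth.
- r.finish_job(): hands the job in; it is judged then, once.
Trained networks look in a picture, given as the dict that the camera call returned (one of the last four; its "shot" number tells which), for a name from the list of things; names that differ only in an ending like _2 or _b are one class to them, and where a whole thing is asked for, a point or a joint stands for the part that bears it (a point fixed in the world has none). Each returns a list of dicts, best first, with "confidence" (0 to 1); they miss things now and then, are a little off and sometimes report something else, mostly with a low value. They report only what shows in the picture. A call takes as long as a camera call. They do not tell look-alikes from the thing itself.
- models.cut_out(picture, target): "region" (384x512 bool, what is visible of it) and "extent" ([left, top, width, height] as shares, 0 to 1, of the picture: columns of its width, rows of its height, round what is visible of it).
- models.place_of(picture, target): "at" ([column, row] as shares, 0 to 1, of the picture: columns of its width, rows of its height: a listed point, or the origin of a listed thing).
The state is a dict: "time_s": time; "joints": joint angles; "joint_velocities": joint speeds; "effort": joint torques, N m; "tcp_pos": TCP position; "ee_rot": TCP orientation; "wrist_force": force on the tool from outside, world axes, zero at the start; "moment": the same for the moment, N m; "gripper_width": opening from 0.0 (shut) to 1.0 (fully open); "gripper_force": force on a finger pad.
Only numpy, scipy, OpenCV 4.12 (cv2) and the standard library are available. Lean on these libraries where they do the work, as an engineer would, in place of code of your own. Each camera call takes 0.05 s, during which the arm holds its last target. There are 200 camera calls.

## Working session

There is one attempt and no reset: what is moved stays moved. The work goes in short steps, Python scripts to look and compute and a tool call to move; the robot and the scene stay as the last step left them, time stands still between calls to the robot, and variables do not carry over. Pictures are saved under pics/ and viewed, at most 14 in all, crops included, and the job is handed in when it is done.

Besides the shell and the picture viewer there is one more tool, called after "Call:" by a JSON object that holds its "name" and its "arguments". apply_moves: Moves the arm, as the interface text tells. Its arguments: {"type":"object","properties":{"moves":{"type":"array"},"hand":{"type":"number"}},"required":["moves"]}

```bash
mkdir -p pics; python3 - <<'E'
from station import r, imaging, models
import cv2,numpy as np
s=r.sense(); print(s['time_s'],s['tcp_pos'],np.round(s['ee_rot'],3),s['joints'],s['gripper_width'],r.pinch_z)
for n in ['scene','side']:
    p=imaging.capture(n); cv2.imwrite(f'pics/{n}0.png',cv2.resize(p['frame'],(800,600),interpolation=cv2.INTER_CUBIC)); print(n,p['eye'],np.round(p['orientation'],3),p['intrinsics'])
    for t in ['lever_a','pump','rasp','snapped_lever','plug_spanner','file','case','tray']:
        print(t,[(round(d['confidence'],2),np.round(np.array(d['at'])*[512,384],1).tolist()) for d in models.place_of(p,t)][:5])
E
```

```text
0.0 [ 0.23150405 -0.57990377  0.22147443] [[-0.929 -0.371 -0.001]
 [-0.371  0.929  0.002]
 [ 0.     0.002 -1.   ]] [-5.34237561e+01  2.20898850e+01  3.81248099e-01 -3.07007659e-02
 -6.84106494e+01 -1.48151477e+01] 0.9969015009481682 0.0187
scene [1.26930747 0.7527623  0.68491492] [[-0.713  0.357 -0.604]
 [ 0.701  0.391 -0.597]
 [ 0.023 -0.848 -0.529]] [[394.76372268   0.         262.04985354]
 [  0.         394.76372268 192.42595309]
 [  0.           0.           1.        ]]
lever_a [(0.65, [276.0, 189.6]), (0.61, [327.7, 240.1])]
pump [(0.83, [276.2, 284.3]), (0.67, [407.7, 227.5]), (0.61, [231.1, 209.9])]
rasp [(0.51, [356.0, 256.2]), (0.3, [220.0, 220.4])]
snapped_lever [(0.59, [256.2, 198.8])]
plug_spanner [(0.56, [220.8, 221.2])]
file [(0.48, [306.2, 228.0])]
case [(0.79, [205.7, 167.2]), (0.57, [330.6, 239.2])]
tray []
side [-0.14244354  0.65459808  1.05021331] [[-0.672 -0.547  0.5  ]
 [-0.741  0.489 -0.46 ]
 [ 0.007 -0.679 -0.734]] [[486.51554612   0.         253.95349103]
 [  0.         486.51554612 186.56573927]
 [  0.           0.           1.        ]]
lever_a [(0.76, [182.6, 246.4]), (0.71, [285.4, 207.4])]
pump [(0.88, [244.9, 175.0]), (0.85, [127.6, 203.3]), (0.78, [195.8, 337.9])]
rasp [(0.84, [156.0, 274.0])]
snapped_lever [(0.45, [260.2, 195.8]), (0.27, [281.9, 208.0]), (0.16, [224.7, 165.1])]
plug_spanner [(0.82, [227.9, 163.7])]
file [(0.73, [203.9, 231.5])]
case [(0.86, [327.9, 153.5])]
tray [(0.64, [180.9, 246.6]), (0.61, [182.1, 250.6])]
```

View pics/scene0.png

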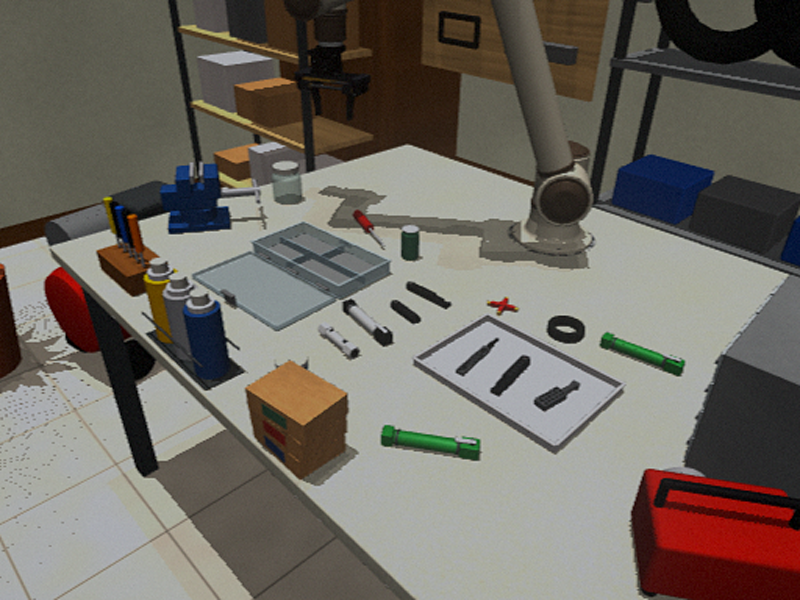

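View pics/side0.png

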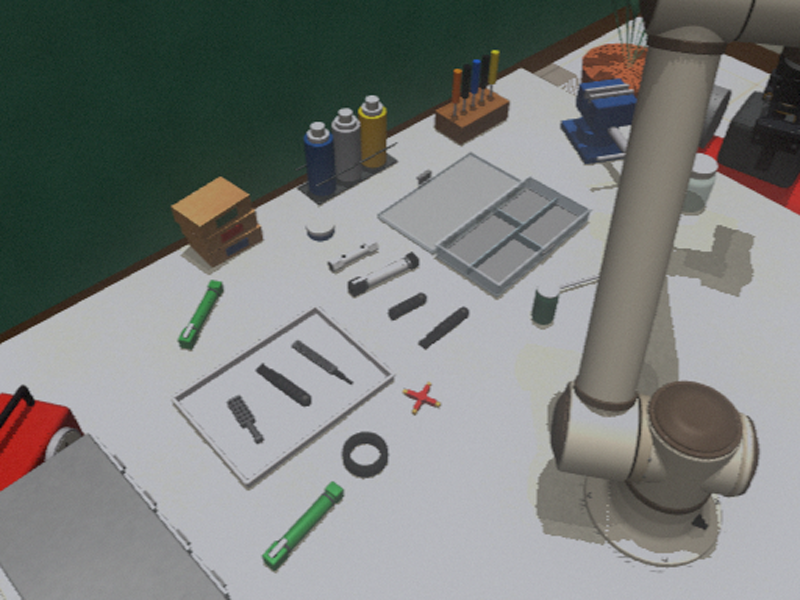

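The case is on the robot's right, with its rim corners near (531,178), (589,212), (500,292) and (437,250) in the 800-px side view. The good counter lever is at about (445,327), the snapped one at (407,305), the pump at (383,273) and the spanner at (353,256). In the tray, the rasp is at (243,418), the lever at (284,383) and the file at (322,362). The green pumps are decoys.

```bash
cat > h.py <<'E'
from station import r, imaging, models
import cv2,numpy as np
from scipy.optimize import least_squares
np.set_printoptions(suppress=True,precision=4)
def ray(p,uv):
    K=p['intrinsics']; uv=np.atleast_2d(np.float64(uv)); q=(uv-[K[0,2],K[1,2]])/[K[0,0],K[1,1]]
    if p.get('fish'):
        th=np.linalg.norm(q,axis=1,keepdims=True); d=np.hstack([q/np.maximum(th,1e-9)*np.sin(th),np.cos(th)])
    else: d=np.hstack([q,np.ones((len(q),1))])
    return d@np.array(p['orientation']).T
def onz(p,uv,z):
    d=ray(p,uv); e=np.array(p['eye']); return (e+d*((z-e[2])/d[:,2])[:,None])[:,:2]
def proj(p,X):
    c=(np.atleast_2d(X)-p['eye'])@np.array(p['orientation']); K=p['intrinsics']
    if p.get('fish'):
        rr=np.linalg.norm(c[:,:2],axis=1,keepdims=True); q=c[:,:2]/np.maximum(rr,1e-9)*np.arctan2(rr,c[:,2:])
    else: q=c[:,:2]/c[:,2:]
    return q*[K[0,0],K[1,1]]+[K[0,2],K[1,2]]
def shot(n):
    p=imaging.capture(n); p['fish']=n=='wrist'; return p
def rect(p,m,z):
    """min-area rect of a mask on plane z: centre, long, short, yaw"""
    cs,_=cv2.findContours(m.astype(np.uint8),cv2.RETR_EXTERNAL,cv2.CHAIN_APPROX_NONE)
    c=max(cs,key=cv2.contourArea)[:,0,:]; w=onz(p,c,z)
    (x,y),(a,b),t=cv2.minAreaRect((w*1000).astype(np.float32))
    if a<b:a,b,t=b,a,t+90
    return np.round([x,y,a,b,(t+90)%180-90],1)
E
python3 - <<'E'
from h import *
p=shot('side')
C=np.array([[531,178],[589,212],[500,292],[437,250]])*.64-.2
print('case',onz(p,C,.034), onz(p,C,.034).mean(0))
T=np.array([[318,309],[393,375],[248,485],[174,402]])*.64-.2
print('tray',onz(p,T,.016),onz(p,T,.016).mean(0))
for t,z in [('lever_a',.006),('pump',.012),('rasp',.006),('snapped_lever',.006),('plug_spanner',.012),('file',.006)]:
    for d in models.cut_out(p,t)[:4]:
        m=d['region']; ys,xs=np.nonzero(m)
        print(t,round(d['confidence'],2),round(xs.mean()/.64),round(ys.mean()/.64),rect(p,m,z+(.003 if t in('rasp','file') else 0)))
E
```

```text
case [[ 0.6042 -0.4147]
 [ 0.454  -0.4197]
 [ 0.4244 -0.1221]
 [ 0.5798 -0.1131]] [ 0.5156 -0.2674]
tray [[0.6263 0.1417]
 [0.4253 0.1395]
 [0.4187 0.4377]
 [0.6232 0.4418]] [0.5234 0.2902]
lever_a 0.65 443 327 [449.1  -4.4 125.3  24.5 -87.5]
lever_a 0.59 283 384 [540.5 284.7 119.9  23.3   8.9]
pump 0.86 383 273 [617.8  -9.5 149.5  33.4  81.8]
pump 0.73 200 313 [764.4 301.6 167.8  36.  -54.3]
pump 0.55 300 527 [314.6 413.1 155.3  33.5 -80.7]
rasp 0.74 484 220 [ 620.7 -280.8  354.   338.6    4.2]
rasp 0.71 244 417 [522.6 372.9 100.6  26.6 -10.5]
snapped_lever 0.49 406 305 [532.    9.8  85.8  25.8  83.8]
plug_spanner 0.51 353 254 [694.9   1.4 116.1  33.9  86.9]
```

```bash
cat > plan.py <<'E'
import sys,json; from h import *
def plan(P,R,x,y,z,yaw,vmax=.036,wmax=7.0):
    P=np.array(P); ty=np.degrees(np.arctan2(R[1][1],R[0][1])); d=(yaw-ty+180)%360-180
    D=np.array([x,y,z])-P; n=int(np.ceil(max(np.linalg.norm(D)/vmax,abs(d)/wmax,1))); rows=[]; t=ty;g=P.copy()
    for i in range(n):
        a=np.radians(t); Y=np.array([np.cos(a),np.sin(a),0]); Z=np.array([0,0,-1.]); X=np.cross(Y,Z); M=np.array([X,Y,Z])
        want=P+D*(i+1)/n-g; s=np.round(M@want,3); g=g+M.T@s
        tr=round(-((ty+d*(i+1)/n)-t),1); t-=tr; rows.append([s.tolist(),tr])
    return rows,g,t
if __name__=='__main__':
    s=r.sense(); P,R=s['tcp_pos'],s['ee_rot']
    print('t',round(s['time_s'],2),P,'yaw',np.degrees(np.arctan2(R[1][1],R[0][1])).round(2),s['gripper_width'],np.round(s['joints'],1))
    ty=np.degrees(np.arctan2(R[1][1],R[0][1]))
    for w in sys.argv[1:]:
        rows,g,t=plan(P,R,*map(float,w.split(','))); print('->',w)
        for i in range(0,len(rows),5): print(json.dumps(rows[i:i+5]).replace(' ',''))
        P=g; a=np.radians(t); R=[[0,np.cos(a)],[0,np.sin(a)]]
E
python3 plan.py .50,-.16,.30,180
```

```text
t 1.25 [ 0.2317 -0.5804  0.2225] yaw 111.76 1.0003548709310213 [-53.4  22.    0.5   0.  -68.4 -14.8]
-> .50,-.16,.30,180
[[[-0.027,0.019,-0.005],-4.5],[[-0.028,0.018,-0.005],-4.6],[[-0.03,0.014,-0.005],-4.5],[[-0.031,0.013,-0.006],-4.6],[[-0.032,0.01,-0.005],-4.5]]
[[[-0.032,0.007,-0.005],-4.6],[[-0.033,0.005,-0.005],-4.5],[[-0.033,0.003,-0.005],-4.6],[[-0.033,-0.001,-0.005],-4.5],[[-0.034,-0.003,-0.006],-4.6]]
[[[-0.032,-0.006,-0.005],-4.5],[[-0.033,-0.008,-0.005],-4.6],[[-0.031,-0.011,-0.005],-4.5],[[-0.031,-0.013,-0.005],-4.6],[[-0.029,-0.015,-0.005],-4.5]]
```

Call:
{"name": "apply_moves", "arguments": {"moves": [[[-0.027,0.019,-0.005],-4.5],[[-0.028,0.018,-0.005],-4.6],[[-0.03,0.014,-0.005],-4.5],[[-0.031,0.013,-0.006],-4.6],[[-0.032,0.01,-0.005],-4.5]]}}

```text
time_s: 1.67
tcp_pos: [0.3218, -0.4389, 0.249]
ee_rot: [[-0.711, -0.703, 0.0], [-0.703, 0.711, -0.0], [0.0, -0.0, -1.0]]
wrist_force: [1.2, -1.1, -0.2]
gripper_width: 0.997
gripper_force: 0.0
```

Call:
{"name": "apply_moves", "arguments": {"moves": [[[-0.032,0.007,-0.005],-4.6],[[-0.033,0.005,-0.005],-4.5],[[-0.033,0.003,-0.005],-4.6],[[-0.033,-0.001,-0.005],-4.5],[[-0.034,-0.003,-0.006],-4.6]]}}

```text
time_s: 2.08
tcp_pos: [0.4113, -0.2983, 0.2749]
ee_rot: [[-0.383, -0.924, 0.0], [-0.924, 0.383, -0.0], [-0.0, -0.0, -1.0]]
wrist_force: [0.4, 0.6, 0.2]
gripper_width: 0.996
gripper_force: 0.0
```

Call:
{"name": "apply_moves", "arguments": {"moves": [[[-0.032,-0.006,-0.005],-4.5],[[-0.033,-0.008,-0.005],-4.6],[[-0.031,-0.011,-0.005],-4.5],[[-0.031,-0.013,-0.005],-4.6],[[-0.029,-0.015,-0.005],-4.5]]}}

```text
time_s: 2.5
tcp_pos: [0.5003, -0.1584, 0.3001]
ee_rot: [[0.004, -1.0, 0.001], [-1.0, -0.004, 0.0], [-0.0, -0.001, -1.0]]
wrist_force: [-0.4, -0.5, 0.3]
gripper_width: 1.0
gripper_force: 0.0
```

Call:
{"name": "apply_moves", "arguments": {"moves": [[[0,0,0],0],[[0,0,0],0]]}}

```text
time_s: 2.67
tcp_pos: [0.5005, -0.1586, 0.2997]
ee_rot: [[0.002, -1.0, 0.0], [-1.0, -0.002, 0.0], [-0.0, -0.0, -1.0]]
wrist_force: [-0.7, 0.1, -0.5]
gripper_width: 1.0
gripper_force: 0.0
```

```bash
python3 - <<'E'
from h import *
s=r.sense(); print(s['time_s'],s['tcp_pos'],np.round(s['ee_rot'],3),s['joints'],s['wrist_force'])
p=shot('wrist'); print(p['eye'],p['orientation'],p['intrinsics'])
np.save('w.npy',{k:p[k] for k in('eye','orientation','intrinsics','fish','frame')},allow_pickle=True)
cv2.imwrite('pics/w1.png',cv2.resize(p['frame'],(800,600),interpolation=cv2.INTER_CUBIC))
for t,z in [('lever_a',.006),('pump',.012),('rasp',.006),('snapped_lever',.006),('plug_spanner',.012),('file',.006)]:
    for d in models.cut_out(p,t)[:4]:
        m=d['region']; ys,xs=np.nonzero(m)
        print(t,round(d['confidence'],2),round(xs.mean()/.64),round(ys.mean()/.64),rect(p,m,z+(.003 if t in('rasp','file') else 0)))
E
```

```text
2.6667 [ 0.5005 -0.1586  0.2997] [[ 0.002 -1.     0.   ]
 [-1.    -0.002  0.   ]
 [-0.    -0.    -1.   ]] [  0.1389   9.4983  -5.8451  -0.0024 -74.6397  -0.0245] [-0.7335  0.0517 -0.4918]
[ 0.5011 -0.2326  0.4614] [[-1.     -0.0022  0.0002]
 [-0.0021  0.9642  0.265 ]
 [-0.0008  0.265  -0.9642]] [[297.3186   0.     249.5605]
 [  0.     297.3186 191.5865]
 [  0.       0.       1.    ]]
lever_a 0.68 438 363 [449.3 -36.9  58.6  18.7 -88.1]
pump 0.83 285 371 [612.1 -48.8  76.9  26.5  79.7]
snapped_lever 0.74 365 377 [528.1 -20.9  26.3  18.7  89.4]
plug_spanner 0.74 216 362 [692.6 -33.9  45.6  28.6 -88.9]
```

View pics/w1.png

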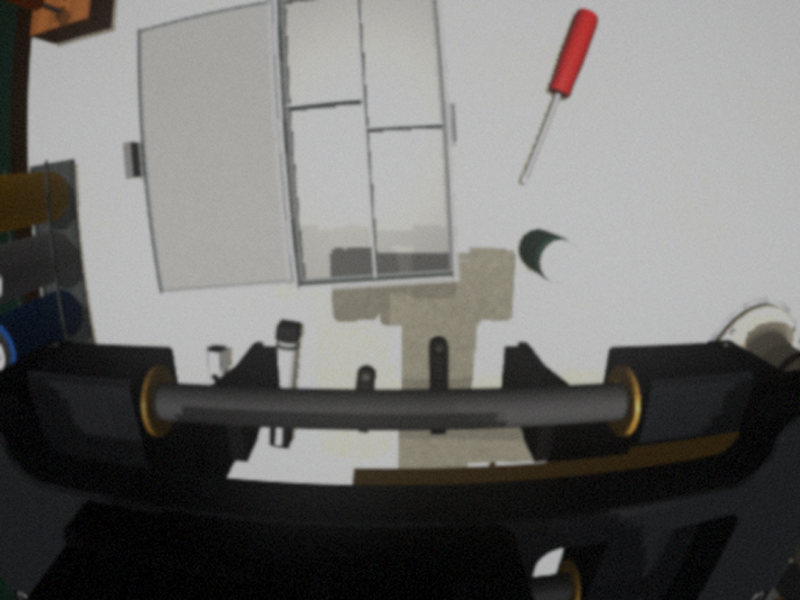

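The wrist view shows the case's near corners at (298,285) and (454,277), with dividers meeting at (368,129) and (361,101). The pump, snapped lever and lever_a near ends are at (288,325), (366,370) and (438,340).

```bash
python3 - <<'E'
from h import *
p=np.load('w.npy',allow_pickle=True).item()
uv=np.array([[368,129],[442,126],[290,107],[361,101],[375,277],[454,277],[298,285]])*.64-.2
X=np.array([[0,0,22],[-75,0,22],[75,-28.5,22],[0,-28.5,22],[0,145,22],[-77,147.5,34],[77,147.5,34]])/1e3
def W(q): c,s=np.cos(q[2]),np.sin(q[2]); return np.c_[X[:,0]*c-X[:,1]*s+q[0],X[:,0]*s+X[:,1]*c+q[1],X[:,2]]
f=least_squares(lambda q:(proj(p,W(q))-uv).ravel(),[.516,-.267,.087],loss='soft_l1')
print(f.x,np.degrees(f.x[2])); print((proj(p,W(f.x))-uv).round(1))
q=f.x; X=np.array([[38,59,4],[38,-87.5,4],[-38,73,4],[-38,-73,4]])/1e3; print(W(q))
E
python3 plan.py .449,-.016,.10,182.2 .449,-.016,.004,182.2
```

```text
[ 0.5248 -0.2772  0.062 ] 3.55461150500147
[[-1.8 -0.6]
 [ 2.2 -1.2]
 [-3.5 -0.4]
 [ 1.5 -1.5]
 [ 0.1  1.3]
 [ 1.2  1.8]
 [-1.7  2.7]]
[[ 0.5591 -0.216   0.004 ]
 [ 0.5682 -0.3622  0.004 ]
 [ 0.4824 -0.2067  0.004 ]
 [ 0.4914 -0.3525  0.004 ]]
t 3.02 [ 0.4992 -0.1608  0.2995] yaw 179.87 0.9966444177810825 [ -0.1   9.5  -5.9  -0.  -74.6  -0. ]
-> .449,-.016,.10,182.2
[[[-0.021,0.007,0.029],-0.3],[[-0.02,0.007,0.028],-0.4],[[-0.021,0.007,0.029],-0.3],[[-0.021,0.007,0.028],-0.3],[[-0.021,0.007,0.029],-0.4]]
[[[-0.021,0.006,0.028],-0.3],[[-0.021,0.007,0.029],-0.3]]
-> .449,-.016,.004,182.2
[[[0.0,-0.0,0.032],-0.0],[[0.0,-0.0,0.032],-0.0],[[0.0,-0.0,0.032],-0.0]]
```

```bash
python3 - <<'E'
from h import *
p=shot('side'); cv2.imwrite('pics/crop1.png',cv2.resize(p['frame'][105:200,270:390],(720,570),interpolation=cv2.INTER_CUBIC))
w=np.load('w.npy',allow_pickle=True).item()
cv2.imwrite('pics/crop2.png',cv2.resize(w['frame'][0:190,170:310],(560,760),interpolation=cv2.INTER_CUBIC)[:600])
cv2.imwrite('pics/crop2.png',cv2.resize(w['frame'][0:190,165:315],None,fx=3.15,fy=3.15,interpolation=cv2.INTER_CUBIC))
E
```

```text
(no output)
```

View pics/crop1.png

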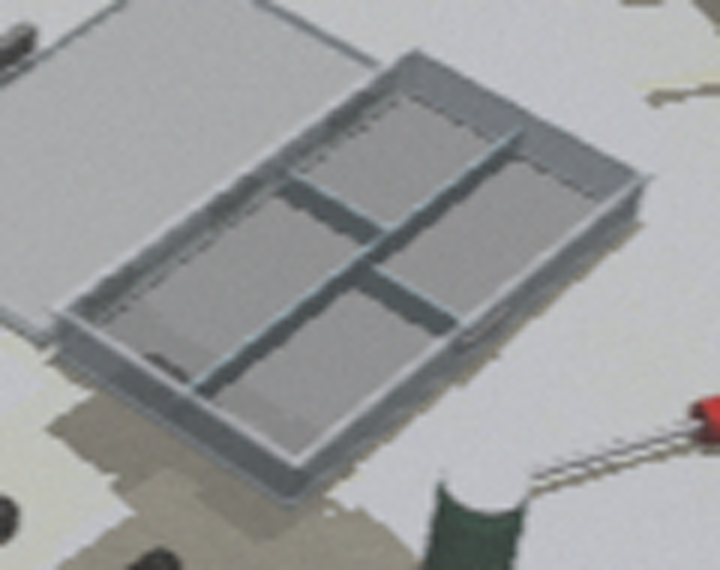

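View pics/crop2.png

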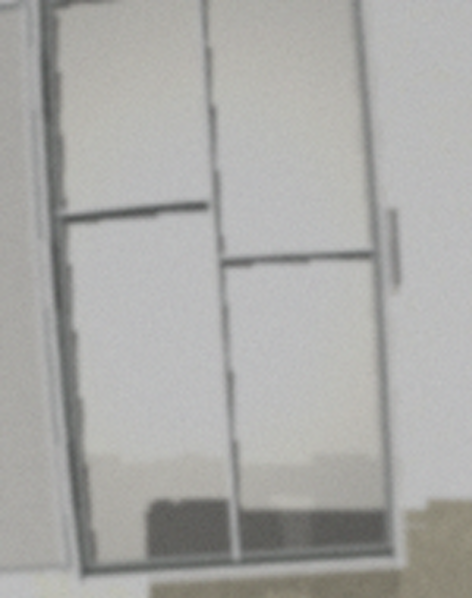

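```bash
python3 - <<'E'
from h import *
w=np.load('w.npy',allow_pickle=True).item(); p=shot('side')
A=np.array([[415,48,77.5,-148,34],[648,177,-77.5,-148,34],[297,470,-77.5,148,34],[55,318,77.5,148,34],[390,230,0,-28.5,22],[375,262,0,0,22],[460,320,-74.5,0,22],[295,175,74.5,-28.5,22],[518,135,0,-145,22]],float)
B=np.array([[83,575,77.5,148,34],[400,558,-77.5,148,34],[236,558,0,145,22],[222,262,-1.5,0,22],[372,254,-74.5,0,22],[65,216,74.5,-28.5,22],[207,205,1.5,-28.5,22]],float)
A[:,:2]=A[:,:2]/6+[270,105]-.4; B[:,:2]=B[:,:2]/3.15+[165,0]-.3
def W(q,X):
    X=X/1e3; c,s=np.cos(q[2]),np.sin(q[2]); return np.c_[X[:,0]*c-X[:,1]*s+q[0],X[:,0]*s+X[:,1]*c+q[1],X[:,2]]
for nm,L in [('side',[(p,A)]),('wrist',[(w,B)]),('both',[(p,A),(w,B)])]:
    F=lambda q:np.concatenate([(proj(c,W(q,D[:,2:]))-D[:,:2]).ravel() for c,D in L])
    f=least_squares(F,[.516,-.267,.087],loss='soft_l1'); print(nm,f.x,np.degrees(f.x[2])); print(F(f.x).reshape(-1,2).round(1).tolist())
print(W(f.x,np.array([[38,59,4],[38,-87.5,4],[-38,73,4],[-38,-73,4.]])))
E
```

```text
side [ 0.5228 -0.2739  0.069 ] 3.952892246827213
[[-0.2, 0.1], [0.2, 0.1], [0.1, 0.1], [0.2, -0.7], [0.1, 0.8], [-3.0, -0.1], [2.3, 1.8], [-2.6, -1.0], [0.6, -0.6]]
wrist [ 0.5249 -0.2771  0.0647] 3.706840716017954
[[-2.3, 3.2], [0.5, 2.3], [0.5, 1.6], [-0.7, -1.1], [1.7, -1.2], [-3.2, -0.2], [0.8, -1.7]]
both [ 0.5245 -0.2764  0.0638] 3.656480099857461
[[0.1, -0.5], [0.4, -0.3], [0.0, -0.8], [0.3, -1.6], [0.3, 0.2], [-2.8, -0.8], [2.3, 1.2], [-2.3, -1.6], [0.9, -1.1], [-2.1, 3.6], [0.6, 2.8], [0.7, 2.1], [-0.4, -0.6], [2.0, -0.7], [-2.9, 0.2], [1.1, -1.2]]
[[ 0.5587 -0.2151  0.004 ]
 [ 0.568  -0.3613  0.004 ]
 [ 0.4819 -0.206   0.004 ]
 [ 0.4912 -0.3517  0.004 ]]
```

Call:
{"name": "apply_moves", "arguments": {"hand": 0.05, "moves": [[[-0.021,0.007,0.029],-0.3],[[-0.02,0.007,0.028],-0.4],[[-0.021,0.007,0.029],-0.3],[[-0.021,0.007,0.028],-0.3],[[-0.021,0.007,0.029],-0.4]]}}

```text
time_s: 3.53
tcp_pos: [0.4632, -0.0559, 0.1558]
ee_rot: [[0.028, -1.0, 0.002], [-1.0, -0.028, 0.0], [-0.0, -0.002, -1.0]]
wrist_force: [0.3, 0.6, -0.1]
gripper_width: 0.711
gripper_force: 0.0
```

Call:
{"name": "apply_moves", "arguments": {"moves": [[[-0.021,0.006,0.028],-0.3],[[-0.021,0.007,0.029],-0.3],[[0,0,0],0],[[0,0,0],0]]}}

```text
time_s: 3.87
tcp_pos: [0.4483, -0.0146, 0.0985]
ee_rot: [[0.041, -0.999, -0.003], [-0.999, -0.041, -0.001], [0.001, 0.003, -1.0]]
wrist_force: [0.6, 0.1, 1.1]
gripper_width: 0.578
gripper_force: 0.0
```

```bash
python3 - <<'E'
from h import *
s=r.sense(); print(s['time_s'],s['tcp_pos'],np.round(s['ee_rot'],3))
p=shot('wrist'); cv2.imwrite('pics/w2.png',p['frame'])
s=r.sense(); print(s['time_s'],s['tcp_pos'])
for d in models.cut_out(p,'lever_a'):print(d['confidence'],d['extent'],rect(p,d['region'],.006))
E
```

```text
3.8667 [ 0.4483 -0.0146  0.0985] [[ 0.041 -0.999 -0.003]
 [-0.999 -0.041 -0.001]
 [ 0.001  0.003 -1.   ]]
3.9167 [ 0.4498 -0.0147  0.0998]
0.71 [0.4592, 0.3497, 0.0539, 0.301] [449.2 -14.8 103.   21.  -88.4]
```

View pics/w2.png

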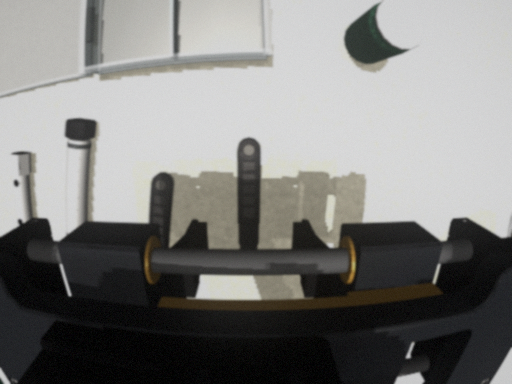

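The near lever has a hole at (248,150), lies centred between the fingers and is 103+ mm long, so it's the good one. I'm descending to grip it.

Call:
{"name": "apply_moves", "arguments": {"moves": [[[0,0,0.03],0],[[0,0,0.03],0],[[0,0,0.02],0],[[0,0,0.015],0],[[0,0,0],0]]}}

```text
time_s: 4.38
tcp_pos: [0.4489, -0.0158, 0.0032]
ee_rot: [[0.037, -0.999, -0.003], [-0.999, -0.037, -0.001], [0.001, 0.003, -1.0]]
wrist_force: [0.2, -0.1, -0.8]
gripper_width: 0.572
gripper_force: 0.0
```

Call:
{"name": "apply_moves", "arguments": {"hand": 0.0, "moves": [[[0,0,0],0],[[0,0,0],0],[[0,0,0],0],[[0,0,0],0],[[0,0,0],0]]}}

```text
time_s: 4.8
tcp_pos: [0.4499, -0.0146, 0.0055]
ee_rot: [[0.039, -0.999, 0.002], [-0.999, -0.039, 0.001], [-0.001, -0.002, -1.0]]
wrist_force: [-0.5, -0.1, -0.5]
gripper_width: 0.281
gripper_force: 0.0
```

```bash
cat > case.py <<'E'
import numpy as np
C=(.523,-.275,np.radians(3.9))
def bay(x,y): c,s=np.cos(C[2]),np.sin(C[2]); return C[0]+(x*c-y*s)/1e3, C[1]+(x*s+y*c)/1e3
E
python3 - <<'E'
from case import *
for n,b in dict(pump=(38,59),rasp=(38,-87.5),L1=(-38,73),L2=(-38,-73)).items(): print(n,np.round(bay(*b),4))
print('lever target',bay(-38,73-9))
E
python3 plan.py .449,-.015,.07,182.2 .480,-.214,.07,184.2  .480,-.214,.02,184.2
```

```text
pump [ 0.5569 -0.2136]
rasp [ 0.5669 -0.3597]
L1 [ 0.4801 -0.2048]
L2 [ 0.4901 -0.3504]
lever target (np.float64(0.48073501880167113), np.float64(-0.2137327871998007))
t 4.8 [ 0.4499 -0.0146  0.0055] yaw -177.74 0.2809239757806247 [ 18.9  22.6 -38.6   0.  -28.6 -16.7]
-> .449,-.015,.07,182.2
[[[0.0,0.0,-0.032],0.0],[[0.0,0.001,-0.033],0.1]]
-> .480,-.214,.07,184.2
[[[0.033,-0.004,0.0],-0.3],[[0.034,-0.004,0.0],-0.4],[[0.033,-0.003,0.0],-0.3],[[0.034,-0.004,0.0],-0.4],[[0.033,-0.003,0.0],-0.3]]
[[[0.034,-0.003,0.0],-0.3]]
-> .480,-.214,.02,184.2
[[[-0.0,0.0,0.025],-0.0],[[-0.0,0.0,0.025],-0.0]]
```

Call:
{"name": "apply_moves", "arguments": {"moves": [[[0,0,0],0],[[0,0,0],0],[[0,0,0],0]]}}

```text
time_s: 5.05
tcp_pos: [0.4496, -0.0147, 0.0052]
ee_rot: [[0.04, -0.999, 0.001], [-0.999, -0.04, 0.0], [-0.0, -0.001, -1.0]]
wrist_force: [-1.7, -0.0, 6.1]
gripper_width: 0.223
gripper_force: 30.0
```

Call:
{"name": "apply_moves", "arguments": {"moves": [[[0,0,-0.02],0],[[0,0,-0.033],0],[[0.017,-0.002,-0.01],-0.2],[[0.034,-0.004,0],-0.4],[[0.033,-0.003,0],-0.3]]}}

```text
time_s: 5.47
tcp_pos: [0.463, -0.0985, 0.0689]
ee_rot: [[0.059, -0.998, 0.003], [-0.998, -0.059, 0.0], [-0.0, -0.003, -1.0]]
wrist_force: [0.4, 0.1, -0.0]
gripper_width: 0.227
gripper_force: 30.0
```

Call:
{"name": "apply_moves", "arguments": {"moves": [[[0.034,-0.004,0],-0.4],[[0.033,-0.003,0],-0.3],[[0.033,-0.003,0],-0.3],[[0.017,-0.002,0],-0.2],[[0,0,0],0]]}}

```text
time_s: 5.88
tcp_pos: [0.4818, -0.2172, 0.0672]
ee_rot: [[0.072, -0.997, 0.0], [-0.997, -0.072, -0.0], [0.0, -0.0, -1.0]]
wrist_force: [0.6, 0.3, -0.6]
gripper_width: 0.224
gripper_force: 30.0
```

```bash
python3 - <<'E'
from h import *
s=r.sense(); print(s['time_s'],s['tcp_pos'],s['gripper_force'],s['gripper_width'])
p=shot('wrist'); cv2.imwrite('pics/w3.png',p['frame'])
for d in models.cut_out(p,'lever_a'):print(d['confidence'],d['extent'],rect(p,d['region'],.07))
E
python3 plan.py .4805,-.213,.02,184.0
```

```text
5.8833 [ 0.4818 -0.2172  0.0672] 29.99897986650467 0.22404781041462016
0.88 [0.4488, 0.3888, 0.074, 0.4029] [ 484.3 -241.4   57.3   20.7  -85.8]
t 5.98 [ 0.4807 -0.2146  0.067 ] yaw -175.75 0.22390328954657435 [ -6.4  22.4 -24.8  -0.  -42.9  10.7]
-> .4805,-.213,.02,184.0
[[[-0.001,0.0,0.024],0.1],[[-0.001,0.0,0.023],0.2]]
```

View pics/w3.png

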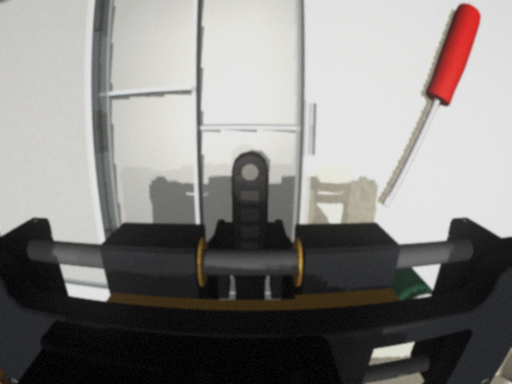

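The lever is held in line over its bay: divider at (250,127), bay side walls at columns 200 and 298. Before lowering, I'm checking the divider's world position from this closer view.

```bash
python3 - <<'E'
from h import *; from case import *
p=shot('wrist')
a=onz(p,[[205,127],[298,128],[107,95],[192,90],[199,40],[198,127],[199,215]],.022); print(a)
c,s=np.cos(C[2]),np.sin(C[2]); d=a-C[:2]; print(np.c_[d@[c,s],d@[-s,c]].round(4))
E
```

```text
[[ 0.5168 -0.2759]
 [ 0.4521 -0.2801]
 [ 0.593  -0.2978]
 [ 0.5275 -0.3015]
 [ 0.5254 -0.3376]
 [ 0.5217 -0.2756]
 [ 0.5187 -0.2108]]
[[-0.0063 -0.0005]
 [-0.071  -0.0002]
 [ 0.0683 -0.0275]
 [ 0.0027 -0.0267]
 [-0.0019 -0.0626]
 [-0.0013 -0.0006]
 [ 0.0001  0.0643]]
```

Call:
{"name": "apply_moves", "arguments": {"moves": [[[-0.003,0,0.02],0],[[0,0,0.02],0],[[0,0,0.012],0],[[0,0,0.004],0],[[0,0,0],0]]}}

```text
time_s: 6.45
tcp_pos: [0.4803, -0.2101, 0.0107]
ee_rot: [[0.078, -0.997, -0.003], [-0.997, -0.078, 0.0], [-0.001, 0.003, -1.0]]
wrist_force: [0.0, -0.8, -0.9]
gripper_width: 0.228
gripper_force: 30.0
```

Call:
{"name": "apply_moves", "arguments": {"moves": [[[0,0,0],0],[[0,0,0.001],0],[[0,0,0],0]]}}

```text
time_s: 6.7
tcp_pos: [0.4818, -0.2112, 0.0114]
ee_rot: [[0.077, -0.997, 0.002], [-0.997, -0.077, -0.0], [0.0, -0.002, -1.0]]
wrist_force: [-0.6, 0.1, -1.8]
gripper_width: 0.221
gripper_force: 30.0
```

Call:
{"name": "apply_moves", "arguments": {"hand": 0.034, "moves": [[[0,0,0.001],0],[[0,0,0],0],[[0,0,0],0],[[0,0,0],0]]}}

```text
time_s: 7.03
tcp_pos: [0.4813, -0.2114, 0.0098]
ee_rot: [[0.076, -0.997, 0.001], [-0.997, -0.076, -0.0], [0.0, -0.001, -1.0]]
wrist_force: [0.7, 0.4, -0.3]
gripper_width: 0.375
gripper_force: 0.0
```

Call:
{"name": "apply_moves", "arguments": {"moves": [[[0,0,-0.02],0],[[0,0,-0.035],0],[[0,0,-0.035],0]]}}

```text
time_s: 7.28
tcp_pos: [0.48, -0.2113, 0.0996]
ee_rot: [[0.076, -0.997, -0.004], [-0.997, -0.076, 0.0], [-0.001, 0.004, -1.0]]
wrist_force: [0.8, -0.5, -0.4]
gripper_width: 0.39
gripper_force: 0.0
```

```bash
python3 plan.py .616,-.011,.13,171
```

```text
t 7.28 [ 0.48   -0.2113  0.0996] yaw -175.65 0.3899889917828312 [ -6.   19.7 -23.   -0.  -47.5  10.4]
-> .616,-.011,.13,171
[[[-0.027,-0.022,-0.004],1.9],[[-0.028,-0.02,-0.005],1.9],[[-0.028,-0.02,-0.004],1.9],[[-0.029,-0.019,-0.004],1.9],[[-0.03,-0.017,-0.005],1.9]]
[[[-0.03,-0.017,-0.004],1.9],[[-0.031,-0.016,-0.004],1.9]]
```

Call:
{"name": "apply_moves", "arguments": {"hand": 0.055, "moves": [[[-0.027,-0.022,-0.004],1.9],[[-0.028,-0.02,-0.005],1.9],[[-0.028,-0.02,-0.004],1.9],[[-0.029,-0.019,-0.004],1.9],[[-0.03,-0.017,-0.005],1.9]]}}

```text
time_s: 7.7
tcp_pos: [0.5784, -0.0669, 0.1219]
ee_rot: [[-0.092, -0.996, 0.0], [-0.996, 0.092, 0.0], [-0.0, -0.0, -1.0]]
wrist_force: [1.1, -0.5, 0.2]
gripper_width: 0.616
gripper_force: 0.0
```

Call:
{"name": "apply_moves", "arguments": {"moves": [[[-0.03,-0.017,-0.004],1.9],[[-0.031,-0.016,-0.004],1.9],[[0,0,0],0],[[0,0,0],0]]}}

```text
time_s: 8.03
tcp_pos: [0.6178, -0.0095, 0.1293]
ee_rot: [[-0.153, -0.988, 0.0], [-0.988, 0.153, 0.0], [-0.0, -0.0, -1.0]]
wrist_force: [-0.4, -0.1, -0.9]
gripper_width: 0.633
gripper_force: 0.0
```

```bash
python3 - <<'E'
from h import *
s=r.sense(); print(s['time_s'],s['tcp_pos'],s['ee_rot'][0],s['gripper_width'])
p=shot('wrist'); cv2.imwrite('pics/w4.png',p['frame'])
for d in models.cut_out(p,'pump')[:3]:print(d['confidence'],d['extent'],rect(p,d['region'],.012))
p=shot('side')
for d in models.cut_out(p,'lever_a')[:3]:print(d['confidence'],d['extent'],rect(p,d['region'],.01))
for t in ['pump','snapped_lever']:
  for d in models.cut_out(p,t)[:1]:print(d['confidence'],d['extent'],rect(p,d['region'],.012))
E
```

```text
8.0333 [ 0.6178 -0.0095  0.1293] [-0.1528 -0.9883  0.0001] 0.6327509091451409
0.68 [0.4639, 0.2911, 0.0465, 0.3604] [617.  -14.8 140.5  25.8  81.4]
0.84 [0.324, 0.6125, 0.0627, 0.0682] [537.7 286.2 115.   23.1   9.4]
0.75 [0.6139, 0.4029, 0.0451, 0.0654] [ 483.2 -210.6  108.8   23.8  -85.2]
0.71 [0.4061, 0.3961, 0.0693, 0.056] [697.6   0.2 115.8  32.   84.7]
0.89 [0.2244, 0.4669, 0.0494, 0.1055] [764.8 301.1 155.   28.7 -55.1]
0.66 [0.4787, 0.482, 0.0516, 0.0505] [528.1  13.5  85.3  25.7  83.7]
```

View pics/w4.png

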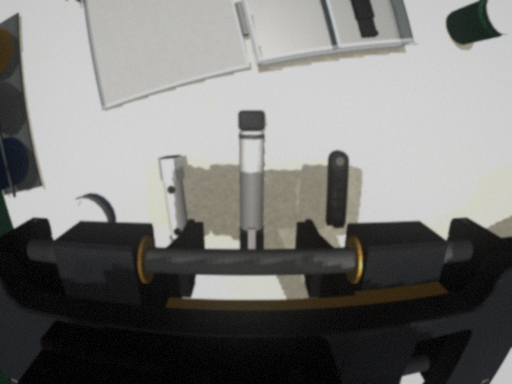

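The pump is centred between the fingers, with its black handle at (252,120); the spanner is at (172,195) and the snapped lever at (338,190), both clear. I'm descending.

Call:
{"name": "apply_moves", "arguments": {"moves": [[[0,0,0.036],0],[[0,0,0.036],0],[[0,0,0.033],0],[[0,0,0.019],0],[[0,0,0],0]]}}

```text
time_s: 8.75
tcp_pos: [0.6155, -0.0121, 0.0027]
ee_rot: [[-0.156, -0.988, -0.005], [-0.988, 0.156, -0.001], [0.002, 0.004, -1.0]]
wrist_force: [-0.1, -0.4, 0.3]
gripper_width: 0.629
gripper_force: 0.0
```

Call:
{"name": "apply_moves", "arguments": {"hand": 0.0, "moves": [[[0,0,0],0],[[0,0,0],0],[[0,0,0],0],[[0,0,0],0],[[0,0,0],0]]}}

```text
time_s: 9.17
tcp_pos: [0.6175, -0.011, 0.0064]
ee_rot: [[-0.155, -0.988, 0.001], [-0.988, 0.155, 0.0], [-0.001, -0.001, -1.0]]
wrist_force: [1.2, 0.1, -0.1]
gripper_width: 0.337
gripper_force: 0.0
```

Call:
{"name": "apply_moves", "arguments": {"moves": [[[0,0,0],0],[[0,0,0],0],[[0,0,0],0]]}}

```text
time_s: 9.42
tcp_pos: [0.6172, -0.011, 0.0061]
ee_rot: [[-0.155, -0.988, 0.0], [-0.988, 0.155, -0.0], [0.0, -0.0, -1.0]]
wrist_force: [-1.2, 0.1, 3.8]
gripper_width: 0.258
gripper_force: 30.0
```

```bash
python3 plan.py .6178,-.0095,.075,171.5 .557,-.2136,.078,183.9
```

```text
t 9.42 [ 0.6172 -0.011   0.0061] yaw 171.08 0.2579427116550703 [ 14.   34.1 -14.4   0.  -41.5 -22.9]
-> .6178,-.0095,.075,171.5
[[[-0.001,-0.0,-0.034],-0.2],[[-0.001,-0.0,-0.035],-0.2]]
-> .557,-.2136,.078,183.9
[[[0.035,0.005,-0.0],-2.1],[[0.035,0.006,-0.001],-2.0],[[0.035,0.008,-0.0],-2.1],[[0.034,0.008,-0.001],-2.1],[[0.035,0.01,-0.0],-2.1]]
[[[0.033,0.011,-0.001],-2.0]]
```

Call:
{"name": "apply_moves", "arguments": {"moves": [[[0,0,-0.02],0],[[0,0,-0.035],0],[[0.017,0.002,-0.014],-1.0],[[0.035,0.006,0],-2.1],[[0.035,0.007,0],-2.0]]}}

```text
time_s: 9.83
tcp_pos: [0.592, -0.0951, 0.0758]
ee_rot: [[-0.063, -0.998, 0.003], [-0.998, 0.063, 0.001], [-0.001, -0.003, -1.0]]
wrist_force: [-0.4, -1.2, -1.9]
gripper_width: 0.257
gripper_force: 30.0
```

Call:
{"name": "apply_moves", "arguments": {"moves": [[[0.035,0.008,0],-2.1],[[0.034,0.009,0],-2.1],[[0.034,0.01,0],-2.1],[[0.018,0.006,0],-1.2],[[0,0,0],0]]}}

```text
time_s: 10.25
tcp_pos: [0.554, -0.2191, 0.074]
ee_rot: [[0.059, -0.998, -0.001], [-0.998, -0.059, 0.0], [-0.0, 0.001, -1.0]]
wrist_force: [-0.9, -0.4, -1.1]
gripper_width: 0.254
gripper_force: 30.0
```

```bash
python3 - <<'E'
from h import *; from case import *
s=r.sense(); print(s['time_s'],s['tcp_pos'],s['gripper_force'])
p=shot('wrist'); cv2.imwrite('pics/w5.png',p['frame'])
for d in models.cut_out(p,'pump')[:2]:print(d['confidence'],d['extent'],rect(p,d['region'],.084))
E
python3 plan.py .557,-.2136,.07,183.9
```

```text
10.25 [ 0.554  -0.2191  0.074 ] 29.992345869541168
0.58 [0.435, 0.2943, 0.0971, 0.4833] [ 556.9 -255.3   74.3   25.5  -86.6]
t 10.35 [ 0.5554 -0.2165  0.0742] yaw -176.47 0.25203639708315684 [ -5.8  27.4 -14.4  -0.  -48.2   9.3]
-> .557,-.2136,.07,183.9
[[[-0.003,-0.002,0.004],-0.4]]
```

View pics/w5.png

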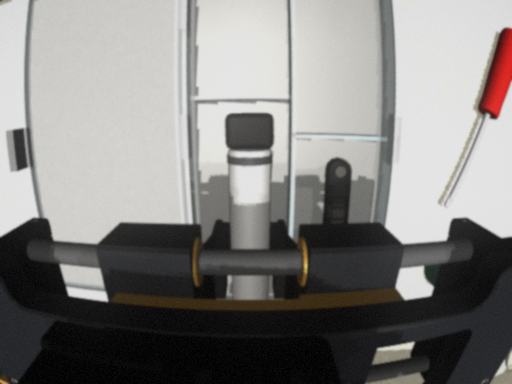

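Pump held straight, its handle end at (249,130), inside the long bay's divider at (240,100) and walls. I'm shifting 3 mm and lowering.

Call:
{"name": "apply_moves", "arguments": {"moves": [[[-0.003,-0.002,0.02],-0.4],[[0,0,0.02],0],[[0,0,0.015],0],[[0,0,0.006],0],[[0,0,0],0]]}}

```text
time_s: 10.77
tcp_pos: [0.5569, -0.2115, 0.0118]
ee_rot: [[0.072, -0.997, -0.004], [-0.997, -0.072, 0.001], [-0.001, 0.004, -1.0]]
wrist_force: [-0.6, 0.4, -2.0]
gripper_width: 0.256
gripper_force: 30.0
```

Call:
{"name": "apply_moves", "arguments": {"moves": [[[0,0,0.001],0],[[0,0,0],0],[[0,0,0],0]]}}

```text
time_s: 11.02
tcp_pos: [0.5586, -0.2126, 0.0136]
ee_rot: [[0.071, -0.997, 0.002], [-0.997, -0.071, -0.0], [0.0, -0.002, -1.0]]
wrist_force: [-0.1, 0.4, -1.6]
gripper_width: 0.253
gripper_force: 30.0
```

Call:
{"name": "apply_moves", "arguments": {"moves": [[[0,0,0.002],0],[[0,0,0.001],0],[[0,0,0],0],[[0,0,0],0]]}}

```text
time_s: 11.35
tcp_pos: [0.5581, -0.2128, 0.0101]
ee_rot: [[0.071, -0.997, 0.001], [-0.997, -0.071, -0.0], [0.0, -0.001, -1.0]]
wrist_force: [-0.5, 0.1, 1.8]
gripper_width: 0.257
gripper_force: 30.0
```

Call:
{"name": "apply_moves", "arguments": {"hand": 0.035, "moves": [[[0,0,0],0],[[0,0,0],0],[[0,0,0],0],[[0,0,0],0]]}}

```text
time_s: 11.68
tcp_pos: [0.5576, -0.2128, 0.0095]
ee_rot: [[0.071, -0.997, -0.0], [-0.997, -0.071, -0.0], [0.0, 0.0, -1.0]]
wrist_force: [0.1, 0.5, -0.3]
gripper_width: 0.393
gripper_force: 0.0
```

Call:
{"name": "apply_moves", "arguments": {"moves": [[[0,0,-0.02],0],[[0,0,-0.035],0],[[0,0,-0.04],0],[[0,0,-0.035],0]]}}

```text
time_s: 12.02
tcp_pos: [0.5576, -0.2129, 0.1413]
ee_rot: [[0.071, -0.997, -0.0], [-0.997, -0.071, -0.0], [0.0, 0.0, -1.0]]
wrist_force: [0.9, -0.3, 0.3]
gripper_width: 0.4
gripper_force: 0.0
```

```bash
python3 plan.py .54,.285,.15,100
```

```text
t 12.02 [ 0.5576 -0.2129  0.1413] yaw -175.93 0.4002121221660424 [ -5.4  23.2 -10.1   0.  -56.6   9.4]
-> .54,.285,.15,100
[[[-0.036,-0.001,-0.001],6.0],[[-0.035,0.002,-0.0],6.0],[[-0.035,0.006,-0.001],6.0],[[-0.034,0.01,-0.0],6.0],[[-0.033,0.013,-0.001],6.0]]
[[[-0.032,0.017,-0.001],6.0],[[-0.029,0.02,-0.0],6.0],[[-0.027,0.023,-0.001],6.0],[[-0.025,0.025,-0.001],6.0],[[-0.022,0.029,-0.0],6.1]]
[[[-0.019,0.03,-0.001],6.0],[[-0.016,0.032,-0.0],6.0],[[-0.012,0.033,-0.001],6.0],[[-0.008,0.035,-0.001],6.0]]
```

Call:
{"name": "apply_moves", "arguments": {"hand": 0.055, "moves": [[[-0.036,-0.001,-0.001],6.0],[[-0.035,0.002,0],6.0],[[-0.035,0.006,-0.001],6.0],[[-0.034,0.01,0],6.0],[[-0.033,0.013,-0.001],6.0]]}}

```text
time_s: 12.43
tcp_pos: [0.5511, -0.034, 0.1426]
ee_rot: [[-0.443, -0.897, -0.0], [-0.897, 0.443, 0.0], [-0.0, 0.0, -1.0]]
wrist_force: [0.5, -0.0, -0.2]
gripper_width: 0.616
gripper_force: 0.0
```

Call:
{"name": "apply_moves", "arguments": {"moves": [[[-0.032,0.017,-0.001],6.0],[[-0.029,0.02,0],6.0],[[-0.027,0.023,-0.001],6.0],[[-0.025,0.025,-0.001],6.0],[[-0.022,0.029,0],6.1]]}}

```text
time_s: 12.85
tcp_pos: [0.5445, 0.1448, 0.1458]
ee_rot: [[-0.832, -0.554, 0.0], [-0.554, 0.832, 0.0], [-0.0, -0.0, -1.0]]
wrist_force: [1.3, 0.5, -0.0]
gripper_width: 0.635
gripper_force: 0.0
```

Call:
{"name": "apply_moves", "arguments": {"moves": [[[-0.019,0.03,-0.001],6.0],[[-0.016,0.032,0],6.0],[[-0.012,0.033,-0.001],6.0],[[-0.008,0.035,-0.001],6.0],[[0,0,0],0]]}}

```text
time_s: 13.27
tcp_pos: [0.5399, 0.2911, 0.1485]
ee_rot: [[-0.985, -0.175, 0.002], [-0.175, 0.985, 0.002], [-0.002, 0.001, -1.0]]
wrist_force: [0.5, 0.2, 1.4]
gripper_width: 0.634
gripper_force: 0.0
```

Call:
{"name": "apply_moves", "arguments": {"moves": [[[0,0,0],0],[[0,0,0],0]]}}

```text
time_s: 13.43
tcp_pos: [0.5393, 0.285, 0.1481]
ee_rot: [[-0.985, -0.174, -0.001], [-0.174, 0.985, -0.001], [0.001, -0.001, -1.0]]
wrist_force: [-0.5, -1.1, 0.0]
gripper_width: 0.633
gripper_force: 0.0
```

```bash
python3 - <<'E'
from h import *
s=r.sense(); print(s['time_s'],s['tcp_pos'],s['ee_rot'][0],s['gripper_width'])
p=shot('wrist'); cv2.imwrite('pics/w6.png',p['frame'])
for t in ['lever_a','rasp','file']:
  for d in models.cut_out(p,t)[:3]:print(t,d['confidence'],np.round(d['extent'],2),rect(p,d['region'],.009))
E
```

```text
13.4333 [0.5393 0.285  0.1481] [-0.9847 -0.174  -0.001 ] 0.6327378373315126
lever_a 0.64 [0.46 0.32 0.05 0.29] [538.  283.1 118.5  20.2   9. ]
rasp 0.74 [0.22 0.14 0.59 0.51] [526.6 287.4 314.  211.8 -89.3]
file 0.83 [0.34 0.26 0.04 0.32] [531.8 206.2 133.9  17.6   7.7]
```

View pics/w6.png

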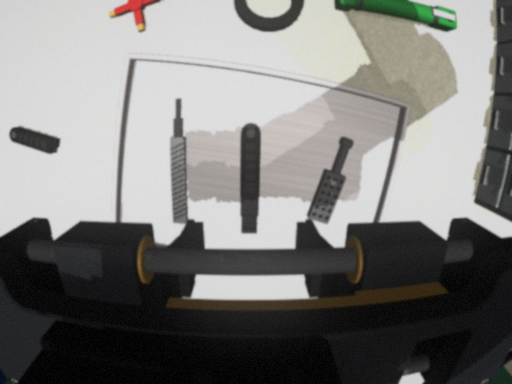

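The lever in the tray has its round thumb end at (250,130) near the robot. The file is to its left at (179,165), the rasp to its right at (330,180), and the fingers straddle the lever.

```bash
python3 plan.py .530,.2818,.04,99 .530,.2818,.0075,99
```

```text
t 13.63 [0.5399 0.2841 0.1486] yaw 99.88 0.6335702479588771 [  42.9   24.    -7.7   -0.   -58.3 -123.1]
-> .530,.2818,.04,99
[[[0.003,-0.0,0.027],0.2],[[0.002,-0.0,0.027],0.2],[[0.003,-0.0,0.027],0.3],[[0.002,-0.001,0.028],0.2]]
-> .530,.2818,.0075,99
[[[0.0,0.0,0.032],-0.0]]
```

Call:
{"name": "apply_moves", "arguments": {"moves": [[[0.003,0,0.027],0.2],[[0.003,0,0.027],0.2],[[0.003,0,0.027],0.3],[[0.001,-0.001,0.027],0.2],[[0,0,0.02],0]]}}

```text
time_s: 14.05
tcp_pos: [0.5292, 0.2809, 0.0187]
ee_rot: [[-0.988, -0.156, -0.002], [-0.156, 0.988, -0.001], [0.002, -0.001, -1.0]]
wrist_force: [-0.5, 1.2, 0.3]
gripper_width: 0.63
gripper_force: 0.0
```

Call:
{"name": "apply_moves", "arguments": {"moves": [[[0,0,0.012],0],[[0,0,0],0],[[0,0,0],0]]}}

```text
time_s: 14.3
tcp_pos: [0.5302, 0.2819, 0.0083]
ee_rot: [[-0.988, -0.157, -0.001], [-0.157, 0.988, -0.001], [0.001, -0.001, -1.0]]
wrist_force: [0.7, 0.4, 1.8]
gripper_width: 0.631
gripper_force: 0.0
```

Call:
{"name": "apply_moves", "arguments": {"hand": 0.0, "moves": [[[0,0,0],0],[[0,0,0],0],[[0,0,0],0],[[0,0,0],0],[[0,0,0],0]]}}

```text
time_s: 14.72
tcp_pos: [0.5303, 0.283, 0.0093]
ee_rot: [[-0.988, -0.157, 0.001], [-0.157, 0.988, 0.001], [-0.001, 0.001, -1.0]]
wrist_force: [0.1, 0.5, -0.2]
gripper_width: 0.333
gripper_force: 0.0
```

Call:
{"name": "apply_moves", "arguments": {"moves": [[[0,0,0],0],[[0,0,0],0],[[0,0,0],0]]}}

```text
time_s: 14.97
tcp_pos: [0.5301, 0.2829, 0.0088]
ee_rot: [[-0.987, -0.158, 0.0], [-0.158, 0.987, 0.0], [-0.0, 0.0, -1.0]]
wrist_force: [-0.6, 0.2, 1.2]
gripper_width: 0.225
gripper_force: 30.0
```

```bash
python3 plan.py .530,.283,.09,99 .491,-.358,.085,183.9
```

```text
t 14.97 [0.5301 0.2829 0.0088] yaw 99.07 0.22516615104651316 [  43.5   32.7  -16.8    0.   -40.5 -124.4]
-> .530,.283,.09,99
[[[0.0,0.0,-0.027],0.0],[[0.0,0.0,-0.027],0.0],[[0.0,0.0,-0.027],0.1]]
-> .491,-.358,.085,183.9
[[[0.008,-0.035,0.0],-4.7],[[0.01,-0.034,0.001],-4.7],[[0.013,-0.033,-0.0],-4.8],[[0.017,-0.032,0.0],-4.7],[[0.018,-0.03,0.0],-4.7]]
[[[0.021,-0.029,0.001],-4.7],[[0.023,-0.027,-0.0],-4.7],[[0.026,-0.025,0.0],-4.7],[[0.027,-0.023,0.0],-4.8],[[0.029,-0.02,0.001],-4.7]]
[[[0.031,-0.018,-0.0],-4.7],[[0.032,-0.016,0.0],-4.7],[[0.034,-0.013,0.0],-4.7],[[0.034,-0.01,0.001],-4.8],[[0.035,-0.007,0.0],-4.7]]
[[[0.035,-0.004,0.0],-4.7],[[0.036,-0.001,0.001],-4.7],[[0.036,0.002,-0.0],-4.7]]
```

Call:
{"name": "apply_moves", "arguments": {"moves": [[[0,0,-0.02],0],[[0,0,-0.027],0],[[0,0,-0.024],0],[[0,0,-0.01],0]]}}

```text
time_s: 15.3
tcp_pos: [0.5316, 0.2838, 0.0929]
ee_rot: [[-0.987, -0.158, 0.004], [-0.158, 0.987, 0.003], [-0.005, 0.002, -1.0]]
wrist_force: [1.8, 0.1, 0.1]
gripper_width: 0.227
gripper_force: 30.0
```

Call:
{"name": "apply_moves", "arguments": {"moves": [[[0.008,-0.035,0],-4.7],[[0.01,-0.034,0.001],-4.7],[[0.013,-0.033,0],-4.8],[[0.017,-0.032,0],-4.7],[[0.018,-0.03,0],-4.7]]}}

```text
time_s: 15.72
tcp_pos: [0.5182, 0.1033, 0.0879]
ee_rot: [[-0.84, -0.543, -0.001], [-0.543, 0.84, -0.0], [0.001, 0.0, -1.0]]
wrist_force: [1.0, 0.2, -0.6]
gripper_width: 0.222
gripper_force: 30.0
```

Call:
{"name": "apply_moves", "arguments": {"moves": [[[0.021,-0.029,0.001],-4.7],[[0.023,-0.027,0],-4.7],[[0.026,-0.025,0],-4.7],[[0.027,-0.023,0],-4.8],[[0.029,-0.02,0.001],-4.7]]}}

```text
time_s: 16.13
tcp_pos: [0.5082, -0.0743, 0.0862]
ee_rot: [[-0.552, -0.834, -0.0], [-0.834, 0.552, 0.0], [0.0, 0.0, -1.0]]
wrist_force: [2.0, -0.7, -0.8]
gripper_width: 0.225
gripper_force: 30.0
```

Call:
{"name": "apply_moves", "arguments": {"moves": [[[0.031,-0.018,0],-4.7],[[0.032,-0.016,0],-4.7],[[0.034,-0.013,0],-4.7],[[0.034,-0.01,0.001],-4.8],[[0.035,-0.007,0],-4.7]]}}

```text
time_s: 16.55
tcp_pos: [0.4977, -0.2531, 0.0848]
ee_rot: [[-0.172, -0.985, -0.001], [-0.985, 0.172, 0.001], [-0.0, 0.001, -1.0]]
wrist_force: [1.4, 0.2, 0.3]
gripper_width: 0.22
gripper_force: 30.0
```

Call:
{"name": "apply_moves", "arguments": {"moves": [[[0.035,-0.004,0],-4.7],[[0.036,-0.001,0.001],-4.7],[[0.036,0.002,0],-4.7],[[0,0,0],0],[[0,0,0],0]]}}

```text
time_s: 16.97
tcp_pos: [0.4904, -0.36, 0.0833]
ee_rot: [[0.065, -0.998, -0.001], [-0.998, -0.065, 0.001], [-0.001, 0.001, -1.0]]
wrist_force: [0.2, 1.1, -1.7]
gripper_width: 0.22
gripper_force: 30.0
```

```bash
python3 - <<'E'
from h import *
p=shot('wrist'); cv2.imwrite('pics/w7.png',p['frame'])
for d in models.cut_out(p,'lever_a')[:3]:print(d['confidence'],np.round(d['extent'],2),rect(p,d['region'],.087))
E
python3 plan.py .4907,-.3584,.08,183.9
```

```text
0.67 [0.45 0.39 0.08 0.39] [ 492.6 -385.1   59.2   21.   -85.7]
t 17.07 [ 0.4909 -0.358   0.0838] yaw -176.1 0.22730245338387398 [-20.9  27.7 -12.1  -0.  -50.2  24.8]
-> .4907,-.3584,.08,183.9
[[[0.0,0.0,0.004],0.0]]
```

View pics/w7.png

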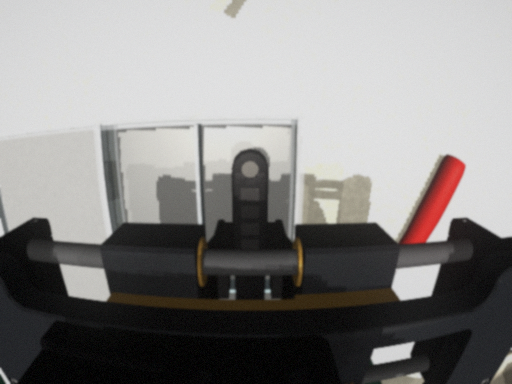

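The second lever hangs straight over the far latch-side bay: thumb end at (250,160), far wall at row 122. I'm lowering it.

Call:
{"name": "apply_moves", "arguments": {"moves": [[[-0.003,0,0.025],0],[[0,0,0.025],0],[[0,0,0.017],0],[[0,0,0.005],0],[[0,0,0],0]]}}

```text
time_s: 17.48
tcp_pos: [0.4908, -0.3538, 0.0116]
ee_rot: [[0.071, -0.997, -0.003], [-0.997, -0.071, 0.001], [-0.001, 0.003, -1.0]]
wrist_force: [0.0, 0.0, -0.7]
gripper_width: 0.229
gripper_force: 30.0
```

Call:
{"name": "apply_moves", "arguments": {"moves": [[[0,0,0],0],[[0,0,0],0],[[0,0,0],0]]}}

```text
time_s: 17.73
tcp_pos: [0.4922, -0.3556, 0.0138]
ee_rot: [[0.07, -0.998, 0.002], [-0.998, -0.07, -0.001], [0.001, -0.002, -1.0]]
wrist_force: [-0.2, -0.0, -0.6]
gripper_width: 0.224
gripper_force: 30.0
```

Call:
{"name": "apply_moves", "arguments": {"moves": [[[0,0,0.002],0],[[0,0,0.001],0],[[0,0,0],0],[[0,0,0],0]]}}

```text
time_s: 18.07
tcp_pos: [0.4915, -0.3557, 0.0098]
ee_rot: [[0.069, -0.998, 0.001], [-0.998, -0.069, -0.0], [0.0, -0.001, -1.0]]
wrist_force: [-0.0, -0.1, 0.9]
gripper_width: 0.221
gripper_force: 30.0
```

Call:
{"name": "apply_moves", "arguments": {"hand": 0.034, "moves": [[[0,0,0],0],[[0,0,0],0],[[0,0,0],0],[[0,0,0],0]]}}

```text
time_s: 18.4
tcp_pos: [0.4911, -0.3556, 0.0094]
ee_rot: [[0.069, -0.998, -0.0], [-0.998, -0.069, 0.0], [-0.0, 0.0, -1.0]]
wrist_force: [0.1, -0.0, 0.9]
gripper_width: 0.374
gripper_force: 0.0
```

Call:
{"name": "apply_moves", "arguments": {"moves": [[[0,0,-0.02],0],[[0,0,-0.035],0],[[0,0,-0.04],0],[[0,0,-0.035],0]]}}

```text
time_s: 18.73
tcp_pos: [0.4911, -0.3557, 0.1414]
ee_rot: [[0.069, -0.998, -0.0], [-0.998, -0.069, -0.0], [0.0, 0.0, -1.0]]
wrist_force: [0.6, -0.3, 0.3]
gripper_width: 0.387
gripper_force: 0.0
```

```bash
python3 plan.py .537,.370,.15,259.5
```

```text
t 18.73 [ 0.4911 -0.3557  0.1414] yaw -176.02 0.38690745468299426 [-20.6  24.1  -8.7   0.  -57.2  24.6]
-> .537,.370,.15,259.5
[[[-0.034,-0.005,-0.0],-3.6],[[-0.034,-0.006,-0.001],-3.6],[[-0.034,-0.009,-0.0],-3.6],[[-0.033,-0.011,-0.001],-3.6],[[-0.032,-0.013,-0.0],-3.6]]
[[[-0.031,-0.015,-0.0],-3.6],[[-0.03,-0.017,-0.001],-3.6],[[-0.029,-0.019,-0.0],-3.6],[[-0.028,-0.02,-0.001],-3.6],[[-0.027,-0.022,-0.0],-3.6]]
[[[-0.025,-0.024,-0.001],-3.6],[[-0.023,-0.026,0.0],-3.6],[[-0.022,-0.027,-0.0],-3.6],[[-0.02,-0.028,-0.001],-3.5],[[-0.019,-0.029,-0.0],-3.6]]
[[[-0.016,-0.03,-0.001],-3.6],[[-0.015,-0.032,0.0],-3.6],[[-0.012,-0.032,-0.0],-3.6],[[-0.011,-0.033,-0.001],-3.6],[[-0.008,-0.034,-0.0],-3.6]]
[[[-0.007,-0.034,-0.001],-3.6]]
```

Call:
{"name": "apply_moves", "arguments": {"hand": 0.055, "moves": [[[-0.034,-0.005,0],-3.6],[[-0.034,-0.006,-0.001],-3.6],[[-0.034,-0.009,0],-3.6],[[-0.033,-0.011,-0.001],-3.6],[[-0.032,-0.013,0],-3.6]]}}

```text
time_s: 19.15
tcp_pos: [0.5019, -0.1812, 0.1418]
ee_rot: [[0.376, -0.926, 0.0], [-0.926, -0.376, -0.0], [0.0, -0.0, -1.0]]
wrist_force: [-0.0, 0.6, 0.4]
gripper_width: 0.612
gripper_force: 0.0
```

Call:
{"name": "apply_moves", "arguments": {"moves": [[[-0.031,-0.015,0],-3.6],[[-0.03,-0.017,-0.001],-3.6],[[-0.029,-0.019,0],-3.6],[[-0.028,-0.02,-0.001],-3.6],[[-0.027,-0.022,0],-3.6]]}}

```text
time_s: 19.57
tcp_pos: [0.5125, -0.0085, 0.1438]
ee_rot: [[0.645, -0.764, 0.0], [-0.764, -0.645, 0.0], [0.0, -0.0, -1.0]]
wrist_force: [0.7, -0.0, -0.1]
gripper_width: 0.632
gripper_force: 0.0
```

Call:
{"name": "apply_moves", "arguments": {"moves": [[[-0.025,-0.024,-0.001],-3.6],[[-0.023,-0.026,0],-3.6],[[-0.022,-0.027,0],-3.6],[[-0.02,-0.028,-0.001],-3.5],[[-0.019,-0.029,0],-3.6]]}}

```text
time_s: 19.98
tcp_pos: [0.5238, 0.1645, 0.1458]
ee_rot: [[0.848, -0.529, 0.0], [-0.529, -0.848, 0.0], [0.0, -0.0, -1.0]]
wrist_force: [0.9, -0.2, 0.4]
gripper_width: 0.634
gripper_force: 0.0
```

Call:
{"name": "apply_moves", "arguments": {"moves": [[[-0.016,-0.03,-0.001],-3.6],[[-0.015,-0.032,0],-3.6],[[-0.012,-0.032,0],-3.6],[[-0.011,-0.033,-0.001],-3.6],[[-0.008,-0.034,0],-3.6]]}}

```text
time_s: 20.4
tcp_pos: [0.5353, 0.3373, 0.1476]
ee_rot: [[0.971, -0.241, -0.0], [-0.241, -0.971, -0.0], [-0.0, 0.0, -1.0]]
wrist_force: [0.7, -1.1, 0.2]
gripper_width: 0.634
gripper_force: 0.0
```

Call:
{"name": "apply_moves", "arguments": {"moves": [[[-0.007,-0.034,-0.001],-3.6],[[0,0,0],0],[[0,0,0],0]]}}

```text
time_s: 20.65
tcp_pos: [0.5366, 0.3718, 0.1477]
ee_rot: [[0.983, -0.181, -0.001], [-0.181, -0.983, -0.001], [-0.001, 0.001, -1.0]]
wrist_force: [-0.4, -0.3, -0.1]
gripper_width: 0.633
gripper_force: 0.0
```

```bash
python3 - <<'E'
from h import *
s=r.sense(); print(s['time_s'],s['tcp_pos'],s['ee_rot'][0],s['gripper_width'],s['joints'])
p=shot('wrist'); cv2.imwrite('pics/w8.png',p['frame'])
for t in ['rasp','file']:
  for d in models.cut_out(p,t)[:3]:print(t,d['confidence'],np.round(d['extent'],2),rect(p,d['region'],.009))
E
```

```text
20.65 [0.5366 0.3718 0.1477] [ 0.9835 -0.181  -0.0008] 0.6327863472590108 [ 48.8849  27.9638  -1.1727  -0.0093 -60.9225  30.6888]
rasp 0.66 [0.47 0.39 0.05 0.24] [521.  369.3  97.2  25.   -6.2]
file 0.76 [0.74 0.27 0.06 0.3 ] [533.1 206.7 134.4  20.4   7.6]
```

View pics/w8.png

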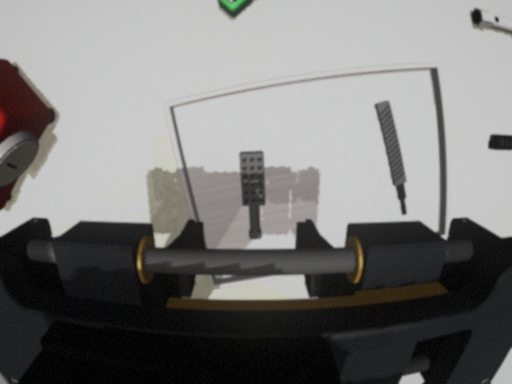

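Full rasp in view: toothed block centred at (252,178), handle end at (255,235). The file is far right at (395,150).

```bash
python3 - <<'E'
from h import *
p=shot('wrist'); a=onz(p,[[251.5,152],[253.5,205],[255,236]],.012); print(a); d=a[0]-a[2]; print(np.degrees(np.arctan2(d[1],d[0])),np.hypot(*d))
E
python3 plan.py .534,.3675,.04,263 .534,.3675,.0075,263
```

```text
[[0.5684 0.3596]
 [0.5129 0.3678]
 [0.4775 0.3726]]
-8.115104798846906 0.09182712374565269
t 20.85 [0.5371 0.369  0.1486] yaw -100.63 0.6291330081505802 [ 48.7  27.8  -1.3  -0.  -60.9  30.7]
-> .534,.3675,.04,263
[[[-0.001,0.001,0.027],-0.9],[[-0.0,0.0,0.027],-0.9],[[-0.001,0.0,0.027],-0.9],[[-0.001,0.001,0.028],-0.9]]
-> .534,.3675,.0075,263
[[[0.0,-0.0,0.032],-0.0]]
```

Call:
{"name": "apply_moves", "arguments": {"moves": [[[-0.001,0.001,0.027],-0.8],[[0,0.001,0.027],-0.8],[[-0.001,0,0.027],-0.8],[[-0.001,0.001,0.027],-0.8],[[0,0,0.02],0]]}}

```text
time_s: 21.27
tcp_pos: [0.5329, 0.3655, 0.0187]
ee_rot: [[0.992, -0.13, -0.002], [-0.13, -0.992, -0.002], [-0.002, 0.002, -1.0]]
wrist_force: [-0.7, -1.4, -0.5]
gripper_width: 0.634
gripper_force: 0.0
```

Call:
{"name": "apply_moves", "arguments": {"moves": [[[0,0,0.012],0],[[0,0,0],0],[[0,0,0],0]]}}

```text
time_s: 21.52
tcp_pos: [0.5342, 0.3673, 0.0089]
ee_rot: [[0.992, -0.128, 0.0], [-0.128, -0.992, -0.0], [0.0, 0.0, -1.0]]
wrist_force: [0.3, -0.1, 1.0]
gripper_width: 0.632
gripper_force: 0.0
```

Call:
{"name": "apply_moves", "arguments": {"hand": 0.0, "moves": [[[0,0,0],0],[[0,0,0],0],[[0,0,0],0],[[0,0,0],0],[[0,0,0],0]]}}

```text
time_s: 21.93
tcp_pos: [0.5339, 0.3681, 0.0093]
ee_rot: [[0.992, -0.128, 0.001], [-0.128, -0.992, 0.001], [0.001, -0.001, -1.0]]
wrist_force: [0.4, 0.1, 0.3]
gripper_width: 0.345
gripper_force: 0.0
```

Call:
{"name": "apply_moves", "arguments": {"moves": [[[0,0,0],0],[[0,0,0],0],[[0,0,0],0]]}}

```text
time_s: 22.18
tcp_pos: [0.5339, 0.3682, 0.0091]
ee_rot: [[0.992, -0.127, 0.001], [-0.127, -0.992, 0.001], [0.001, -0.001, -1.0]]
wrist_force: [-0.8, 0.4, 2.6]
gripper_width: 0.269
gripper_force: 30.0
```

```bash
python3 - <<'E'
from case import *; print(bay(38,-87.5-13))
E
python3 plan.py .534,.3665,.10,263 .5677,-.3727,.09,183.9
```

```text
(np.float64(0.5677475393076105), np.float64(-0.3726826889776989))
t 22.18 [0.5339 0.3682 0.0091] yaw -97.32 0.2692984508949973 [ 48.9  36.1  -9.5   0.  -44.4  33.8]
-> .534,.3665,.10,263
[[[0.0,0.001,-0.03],-0.1],[[0.0,0.0,-0.031],-0.1],[[0.0,0.001,-0.03],-0.1]]
-> .5677,-.3727,.09,183.9
[[[0.006,0.035,0.0],3.8],[[0.008,0.034,0.001],3.7],[[0.01,0.034,0.0],3.8],[[0.013,0.033,0.001],3.8],[[0.015,0.031,0.0],3.7]]
[[[0.017,0.031,0.001],3.8],[[0.018,0.03,0.0],3.8],[[0.021,0.029,0.001],3.7],[[0.023,0.027,0.0],3.8],[[0.024,0.025,0.001],3.8]]
[[[0.026,0.024,0.0],3.7],[[0.027,0.022,0.001],3.8],[[0.029,0.021,0.0],3.8],[[0.03,0.018,0.001],3.7],[[0.031,0.016,0.0],3.8]]
[[[0.033,0.014,0.001],3.7],[[0.033,0.013,0.0],3.8],[[0.034,0.01,0.001],3.8],[[0.034,0.007,0.0],3.7],[[0.035,0.006,0.001],3.8]]
[[[0.035,0.003,0.0],3.8]]
```

Call:
{"name": "apply_moves", "arguments": {"moves": [[[0,0,-0.02],0],[[0,0,-0.03],0],[[0,0,-0.03],0],[[0,0,-0.011],0]]}}

```text
time_s: 22.52
tcp_pos: [0.5354, 0.3692, 0.1038]
ee_rot: [[0.992, -0.127, 0.005], [-0.127, -0.992, 0.004], [0.005, -0.005, -1.0]]
wrist_force: [0.8, 0.5, 0.1]
gripper_width: 0.269
gripper_force: 30.0
```

Call:
{"name": "apply_moves", "arguments": {"moves": [[[0.006,0.035,0],3.8],[[0.008,0.034,0.001],3.7],[[0.01,0.034,0],3.8],[[0.013,0.033,0.001],3.8],[[0.015,0.031,0],3.7]]}}

```text
time_s: 22.93
tcp_pos: [0.5401, 0.1903, 0.0965]
ee_rot: [[0.896, -0.443, -0.002], [-0.443, -0.896, -0.001], [-0.001, 0.002, -1.0]]
wrist_force: [0.9, 0.4, -0.2]
gripper_width: 0.268
gripper_force: 30.0
```

Call:
{"name": "apply_moves", "arguments": {"moves": [[[0.017,0.031,0.001],3.8],[[0.018,0.03,0],3.8],[[0.021,0.029,0.001],3.7],[[0.023,0.027,0],3.8],[[0.024,0.025,0.001],3.8]]}}

```text
time_s: 23.35
tcp_pos: [0.5474, 0.0143, 0.094]
ee_rot: [[0.704, -0.71, -0.001], [-0.71, -0.704, -0.0], [-0.001, 0.001, -1.0]]
wrist_force: [1.5, 0.3, -0.4]
gripper_width: 0.268
gripper_force: 30.0
```

Call:
{"name": "apply_moves", "arguments": {"moves": [[[0.026,0.024,0],3.7],[[0.027,0.022,0.001],3.8],[[0.029,0.021,0],3.8],[[0.03,0.018,0.001],3.7],[[0.031,0.016,0],3.8]]}}

```text
time_s: 23.77
tcp_pos: [0.5541, -0.1612, 0.0916]
ee_rot: [[0.438, -0.899, -0.002], [-0.899, -0.438, 0.0], [-0.001, 0.002, -1.0]]
wrist_force: [1.6, 0.2, -0.7]
gripper_width: 0.27
gripper_force: 30.0
```

Call:
{"name": "apply_moves", "arguments": {"moves": [[[0.033,0.014,0.001],3.7],[[0.033,0.013,0],3.8],[[0.034,0.01,0.001],3.8],[[0.034,0.007,0],3.7],[[0.035,0.006,0.001],3.8]]}}

```text
time_s: 24.18
tcp_pos: [0.5613, -0.3379, 0.0886]
ee_rot: [[0.125, -0.992, -0.001], [-0.992, -0.125, 0.001], [-0.001, 0.001, -1.0]]
wrist_force: [1.0, 1.0, -0.9]
gripper_width: 0.273
gripper_force: 30.0
```

Call:
{"name": "apply_moves", "arguments": {"moves": [[[0.035,0.003,0],3.8],[[0,0,0],0],[[0,0,0],0]]}}

```text
time_s: 24.43
tcp_pos: [0.5621, -0.3731, 0.0877]
ee_rot: [[0.059, -0.998, -0.002], [-0.998, -0.059, 0.001], [-0.001, 0.002, -1.0]]
wrist_force: [-0.2, 0.6, -1.1]
gripper_width: 0.265
gripper_force: 30.0
```

```bash
python3 - <<'E'
from h import *
p=shot('wrist'); cv2.imwrite('pics/w9.png',p['frame'])
for d in models.cut_out(p,'rasp')[:3]:print(d['confidence'],np.round(d['extent'],2),rect(p,d['region'],.093))
E
python3 plan.py .5677,-.3727,.08,183.9
```

```text
0.68 [0.44 0.47 0.09 0.31] [ 563.3 -390.3   41.9   24.4  -86.6]
t 24.53 [ 0.5627 -0.3709  0.0884] yaw -176.45 0.2701112315103558 [-19.7  33.   -1.5  -0.  -55.6  23.3]
-> .5677,-.3727,.08,183.9
[[[0.002,-0.005,0.008],-0.3]]
```

View pics/w9.png

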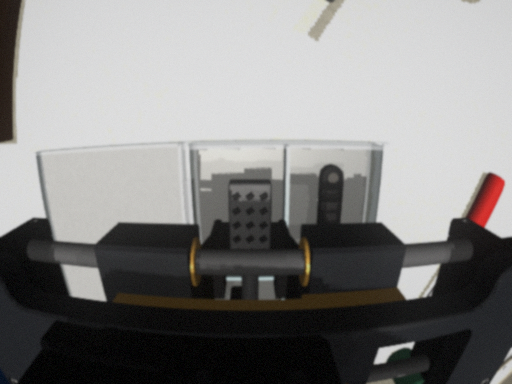

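The rasp is held straight, block end at (250,182), over the short bay; far wall at row 145. I'm shifting 5 mm towards the hinge and lowering.

Call:
{"name": "apply_moves", "arguments": {"moves": [[[-0.002,-0.005,0.025],-0.3],[[0,0,0.025],0],[[0,0,0.018],0],[[0,0,0.008],0],[[0,0,0],0]]}}

```text
time_s: 24.95
tcp_pos: [0.5675, -0.3674, 0.0119]
ee_rot: [[0.069, -0.998, -0.004], [-0.998, -0.069, 0.001], [-0.002, 0.004, -1.0]]
wrist_force: [0.3, -1.0, -1.1]
gripper_width: 0.266
gripper_force: 30.0
```

Call:
{"name": "apply_moves", "arguments": {"moves": [[[0,0,0],0],[[0,0,0],0],[[0,0,0],0]]}}

```text
time_s: 25.2
tcp_pos: [0.5693, -0.3694, 0.0151]
ee_rot: [[0.068, -0.998, 0.002], [-0.998, -0.068, -0.001], [0.001, -0.002, -1.0]]
wrist_force: [-0.5, -0.2, -0.6]
gripper_width: 0.27
gripper_force: 30.0
```

Call:
{"name": "apply_moves", "arguments": {"moves": [[[0,0,0.003],0],[[0,0,0.001],0],[[0,0,0],0],[[0,0,0],0],[[0,0,0],0]]}}

```text
time_s: 25.62
tcp_pos: [0.5685, -0.3693, 0.01]
ee_rot: [[0.067, -0.998, 0.001], [-0.998, -0.067, -0.0], [0.0, -0.001, -1.0]]
wrist_force: [-0.7, 0.7, 1.6]
gripper_width: 0.272
gripper_force: 30.0
```

Call:
{"name": "apply_moves", "arguments": {"hand": 0.036, "moves": [[[0,0,0],0],[[0,0,0],0],[[0,0,0],0],[[0,0,0],0]]}}

```text
time_s: 25.95
tcp_pos: [0.5682, -0.3693, 0.0094]
ee_rot: [[0.067, -0.998, -0.0], [-0.998, -0.067, 0.0], [-0.0, 0.0, -1.0]]
wrist_force: [0.5, -0.2, 0.8]
gripper_width: 0.401
gripper_force: 0.0
```

Call:
{"name": "apply_moves", "arguments": {"moves": [[[0,0,-0.02],0],[[0,0,-0.035],0],[[0,0,-0.04],0],[[0,0,-0.04],0]]}}

```text
time_s: 26.28
tcp_pos: [0.5676, -0.3691, 0.1452]
ee_rot: [[0.067, -0.998, -0.002], [-0.998, -0.067, 0.001], [-0.001, 0.002, -1.0]]
wrist_force: [1.4, -1.1, 0.6]
gripper_width: 0.416
gripper_force: 0.0
```

Call:
{"name": "apply_moves", "arguments": {"moves": [[[-0.04,0,-0.02],0],[[-0.04,0,-0.02],0],[[-0.04,0,-0.02],0],[[-0.04,0,-0.02],0],[[0,0,0],0]]}}

```text
time_s: 26.7
tcp_pos: [0.5599, -0.2163, 0.2243]
ee_rot: [[0.073, -0.997, 0.008], [-0.997, -0.073, -0.001], [0.002, -0.008, -1.0]]
wrist_force: [-0.4, 0.1, 0.5]
gripper_width: 0.419
gripper_force: 0.0
```

```bash
python3 - <<'E'
from h import *; from case import *
s=r.sense(); print(s['time_s'],s['tcp_pos'],s['wrist_force'])
c,sn=np.cos(C[2]),np.sin(C[2])
for n in ['wrist','side']:
  p=shot(n); cv2.imwrite(f'pics/f_{n}.png',p['frame'])
  for t in ['lever_a','pump','rasp','file','snapped_lever','plug_spanner']:
    for d in models.cut_out(p,t)[:4]:
      q=rect(p,d['region'],.012); e=q[:2]/1e3-C[:2]; print(n,t,round(d['confidence'],2),q,'case',np.round([e@[c,sn],e@[-sn,c]],3))
a=cv2.imread('pics/f_wrist.png');b=cv2.imread('pics/f_side.png')[95:200,110:400]
cv2.imwrite('pics/final.png',np.vstack([cv2.resize(b,(780,282)),cv2.resize(a[:200],(780,305))]))
E
```

```text
26.7 [ 0.5599 -0.2163  0.2243] [-0.4276  0.0926  0.5202]
wrist lever_a 0.72 [ 491.7 -350.6  117.1   21.9  -85.6] case [-0.036 -0.073]
wrist lever_a 0.68 [ 482.  -205.3  120.9   24.4  -84.9] case [-0.036  0.072]
wrist pump 0.97 [ 558.2 -208.3  154.7   25.2  -85.6] case [0.04  0.064]
wrist rasp 0.68 [ 568.5 -357.5   94.4   24.1  -87.1] case [ 0.04  -0.085]
wrist snapped_lever 0.53 [528.1 -30.7  21.3  20.6   3.8] case [0.022 0.243]
side lever_a 0.58 [ 483.7 -203.9  106.3   25.6  -81.1] case [-0.034  0.074]
side lever_a 0.46 [ 491.2 -350.1  115.4   24.6  -81.4] case [-0.037 -0.073]
side pump 0.96 [763.  305.8 164.7  35.1 -54.6] case [0.279 0.563]
side pump 0.84 [315.7 412.9 155.5  33.4 -79.1] case [-0.16  0.7 ]
side pump 0.81 [ 563.  -220.7  151.5   34.4  -85.9] case [0.044 0.051]
side file 0.56 [532.5 210.6 132.2  20.6   8.3] case [0.043 0.484]
side snapped_lever 0.77 [528.4  13.5  81.2  27.3  86.4] case [0.025 0.287]
side plug_spanner 0.81 [695.8   2.8 112.9  32.   84.1] case [0.191 0.265]
```

View pics/final.png

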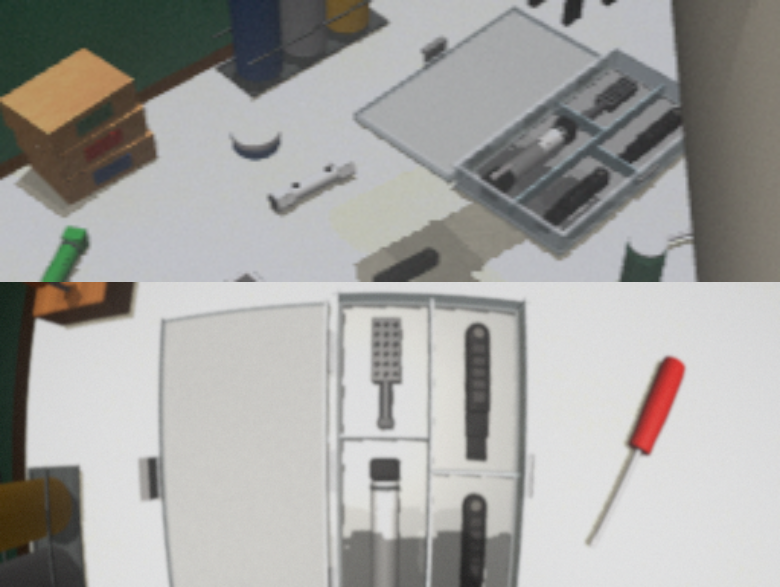

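All four kit parts lie flat in the middle of their bays: rasp at (386,370), levers at (478,390) and (474,540), pump at (384,520). The look-alikes haven't moved and the arm is clear, so I'm handing in.

```bash
python3 -c "
from station import r
print(r.finish_job())"
```

```text
the job is handed in; nothing more can be done
None
```

The job is handed in at about 27 s: pump, rasp and both good levers lie flat within a few mm of their bay centres, and the look-alikes are where they started; no verdict came back on hand-in.

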